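# Index the tube nest of a cap press

## Robot

A 6-joint arm with a two-finger parallel gripper is mounted at the origin on a cart in front of the work surface, level with it; the furniture and walls round the work are solid. World frame = base frame: x ahead of the robot, y to its left, z up, the work surface at z = 0. Lengths are in m, angles in rad, forces in N, time in s.
With the tool pointing down it reaches from about 0.35 to 0.975 m from the base axis. Payload 4.9 kg.
Tool frame: the origin (TCP) lies at the very end of the fingers, on their centre line; the grasp point (between the pads) lies 19 mm behind it; z points along the fingers, y is the line along which they close (so a half turn about z gives the same grasp; the last joint's range is limited). The gripper opens to 85 mm and grips with 20 to 120 N. Pads are 22 mm wide; open, the fingers measure 114 mm over their backs; the gripper's body (76 mm by 85 mm) begins 54 mm behind the grasp point. The pads swing forward as they close: fully open they stand 13 mm farther back than shut.
Start: joints at [-1.249, 0.053, 1.613, -0, 1.476, -0.119], TCP at [0.267, -0.565, 0.231] pointing down, gripper open.
Joint ranges: [-3.01, 3.01], [-1.01, 2.22], [0.06, 2.58], [-1.02, 4.17], [0.09, 2.62], [-3.14, 3.14]. Speed limits (rad/s): [2.57, 2.57, 3.14, 3.14, 3.14, 3.14].

## Interface

Orientations are given as a rotation vector (axis times angle).
In Python, from station import get_obs, get_image, finish_job gives the robot as it stands. The module is installed in compiled form; this text tells all that it offers.
- The arm moves only by the tool carry_out, never from a script. Its argument "rows" is a list of rows, each a list of 7 numbers: the turn, a rotation vector about the tool's x, y, z as a fraction of full scale, then the shift along the tool's x, y, z as a fraction of full scale, then the closure, from -1 (fully open) to 1 (shut). A call has 1 to 5 rows; each row is the pose to reach, as a shift and turn from the pose commanded when the call began, along the tool's axes at that moment, turning the shorter way round; what a row does not reach only later rows make up. Full scale, the value 1, is 300 mm for a shift and pi rad for a turn. A row lasts 1/10 s, in which the tool goes at most 50 mm and 8.59 degrees, less where a joint would pass 70% of its speed; a pose out of reach is approached as far as the arm can. A call with a number of a shift or a turn outside -1 to 1 is refused whole. A call with a gripper value outside its range is refused whole. The fingers move at their own pace and stop on an object; "force" is the grip in N (left out, the last holds). Time passes only in rows, so rows that repeat a pose let the fingers close. It gives the time, the measured TCP pose, the force, the opening and the grip force at its end, in the units of the state.
- get_obs(): the state, without advancing time (a new reading comes with each control period).
- get_image(name): name is "scene" or "side" or "wrist"; returns a dict with "img" (420x560x3 uint8, blue, green, red), "mtx" (3x3 intrinsics, pixels), "R" (3x3) and "t" (3): a world point X has camera coordinates R X + t. Camera axes: x right, y down, z forward; pixel columns grow to the right and rows downward; lengths in m; the calibration is good to about 2 mm. A picture is of the moment at which its call begins. There is no depth.
- finish_job(): hands the job in; it is judged then, once.
The state is a dict: "t": time; "q": joint angles; "dq": joint speeds; "effort": joint torques, N m; "tool_pos": TCP position; "tool_rot": TCP orientation; "contact_force": force on the tool from outside, world axes, zero at the start; "wrist_torque": the same for the moment, N m; "opening": finger opening in m; "grip_force": force on a finger pad.
Only numpy, scipy, OpenCV 4.12 (cv2) and the standard library are available. Lean on these libraries where they do the work, as an engineer would, in place of code of your own. Each camera call takes 0.05 s, during which the arm holds its last target. There are 200 camera calls.

## Task

At the cap press, raise the hand lever until it stands level, so that the ram cup is clear of the tube caps. Then take the black pull knob on the sliding tube nest, pull it up to draw the index pin, slide the nest until the red-capped serum tube stands under the ram cup, and let the pin go fully home in the hole there. Finish still gripping the knob and holding the pin home; leave the tubes in their wells untouched and the two dropper bottles and the petri dish where they are.

Things in the scene. Friction and masses are not known exactly. Their poses are not given: they have to be found in the camera images.
- press: Hand cap press fixed on the bench: base plate 220 x 290 mm on rubber feet, white column 33 to 79 mm behind the ram axis, head reaching 29 mm ahead of it, its top at height 245 mm. Origin on the bench below the ram axis. Own axes: +x from ram to column, +y along the slide of the nest, z up. Pull knob in front (-x), hand lever out to the right (-y). Place and yaw vary.
- press_lever (a joint): Angle of the hand lever, rad: 0 = right down, 0.60 = level (lined up with the green line on its quadrant), 0.95 = upper stop. It starts low (0 to 0.3) and stays wherever it is left (friction, about 4 N at the ball). It turns about the press's own x axis and lifts the ram by 50 mm per rad.
- lever_ball (a point): Centre of the black ball, 29 mm in diameter, at the end of the hand lever, 115 mm from the pivot. It swings up in the plane of the press's own y and z axes; gripped from above with the fingers closing along the press's own x axis it turns between them. The steel rod (11 mm) leaves it towards the pivot (+y).
- lever_pivot (a point): Pivot of the hand lever, at height 220 mm; when the lever is level the ball is straight out from it in the press's own -y direction and at the same height.
- ram_mouth (a point): Centre of the open lower end of the steel cap cup on the ram (29 mm outside, 23 mm inside, 16 mm deep). At lever 0 it is at height 115 mm, 12 mm down over the cap of the tube below it; with the lever level 30 mm higher, clear of every cap.
- tube_nest (a joint): Slide position of the tube nest, m, along the press's own y: 0 at the start, stops at -0.062 and 0.062. Blue block 148 x 40 mm, top at height 83 mm, five wells in a row along the slide, 28 mm apart; the middle one starts under the ram. The pull knob is on its ledge, 100 mm in front (-x) of the row. It slides with about 2 N once the pin is drawn.
- index_pin (a joint): Lift of the sprung index pin, m: 0 = fully home, 0.011 = its tip rides on the hole strip, 0.020 = upper stop. The spring pulls it down with 6 N at 0, 11 N at 0.020. The strip has five holes 28 mm apart, one per well (nest at -0.056, -0.028, 0, 0.028, 0.056), with 1 mm of play either way. The nest cannot move unless the pin is lifted more than 11 mm.
- pull_knob: Black ribbed pull knob on top of the index pin: upright cylinder 23 mm in diameter and 44 mm high, with a rim of 27 mm at its top. Origin at the centre of its underside, at height 64 mm when the pin is home; it rises with the pin and travels with the nest. 4 mm below its underside is a steel collar, up to 25 mm across, then the ledge at height 44 mm.
- knob_grip (a point): Middle of the pull knob, 22 mm above its underside (height 86 mm when the pin is home): where to grip it from above.
- serum_tube: The one tube with a red cap, 16 mm in diameter and 68 mm high, loose in one of the four outer wells of the nest (which one varies). Origin at the centre of its underside, at height 45 mm; its cap top is at height 113 mm.
- edta_tube_0: Tube with a purple cap, 16 mm in diameter, 83 mm high, in the middle well, under the ram at the start. Origin at the centre of its underside.
- edta_tube_1: Tube with a purple cap, like edta_tube_0, in one of the other outer wells.
- edta_tube_2: Tube with a purple cap, like edta_tube_0, in one of the other outer wells.
- edta_tube_3: Tube with a purple cap, like edta_tube_0, in one of the other outer wells.
- amber_bottle: Brown dropper bottle with a blue collar and black dropper, 28 mm in diameter, 97 mm high, standing on the bench right of the press. Origin at the centre of its underside. A bystander.
- white_bottle: White dropper bottle, 28 mm in diameter, 97 mm high, standing on the bench right of the press. Origin at the centre of its underside. A bystander.
- dish: Closed plastic petri dish with a pale brown filling, 90 mm across, 15 mm high, on the bench left of the press. Origin at the centre of its underside. A bystander.

How it is judged:
By the outcome, as a careful person would: the job done as asked, in the order asked, and still so for the second after the job is handed in, while the arm keeps its last pose, push and grip.
It also fails if it takes over 42 s, if anything falls off the work surface, if the arm or the gripper's body presses on something with over 40 N, if the wrist force passes 120 N, or if a joint passes its speed limit or range.

## Working session

There is one attempt and no reset: what is moved stays moved. The work goes in short steps, Python scripts to look and compute and a tool call to move; the robot and the scene stay as the last step left them, time stands still between calls to the robot, and variables do not carry over. Pictures are saved under pics/ and viewed, at most 10 in all, crops included, and the job is handed in when it is done.

Besides the shell and the picture viewer there is one more tool, called after "Call:" in YAML: its name, and indented under it one key for each argument. carry_out: Moves the arm, as the interface text tells. Shift numbers are shares of 300 mm and turn numbers shares of pi rad, none past 1 either way. Its arguments: {"type":"object","properties":{"rows":{"type":"array"},"force":{"type":"number"}},"required":["rows"]}

```bash
mkdir -p pics; python3 - <<'E'
from station import *
import cv2,numpy as np
a=get_image("scene");b=get_image("side")
np.savez("cam0.npz",**{k+n:v[k] for n,v in(("s",a),("d",b)) for k in("img","mtx","R","t")})
cv2.imwrite("pics/a.png",a["img"]);cv2.imwrite("pics/b.png",b["img"])
o=get_obs();print(o["t"],o["tool_pos"],o["tool_rot"],o["opening"])
for i in(a,b):print(-i["R"].T@i["t"],i["R"][2])
E
```

```text
0.1 [ 0.26646501 -0.56473364  0.23018906] [-3.06382575e+00 -6.86366253e-01  2.83261221e-04] 0.08547443819291001
[-0.65606838 -0.67227466  0.76111041] [ 0.79985413  0.42319712 -0.4256026 ]
[0.01183263 1.15524692 0.69671383] [ 0.36975347 -0.84666895 -0.38266703]
```

View pics/a.png

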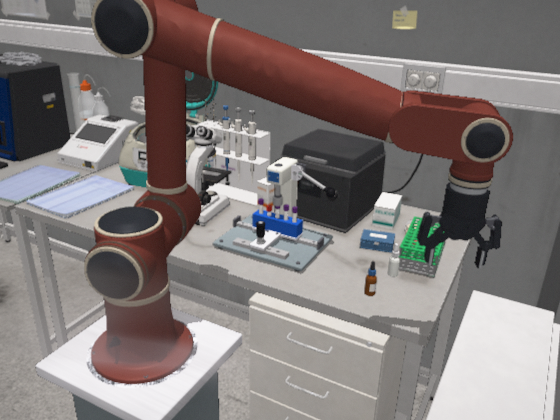

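View pics/b.png

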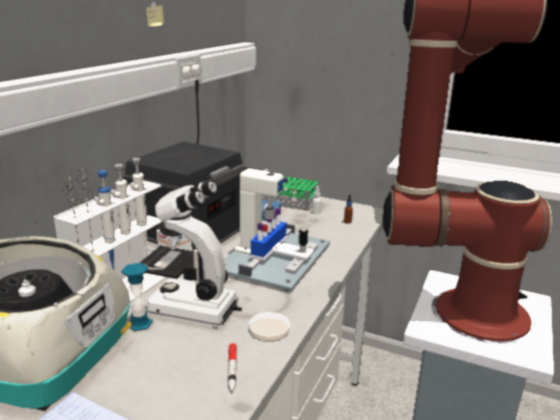

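The scene view shows the press at about (275,225): knob at (261,229), lever ball at about (331,192). In the side view the press is at (275,230) and the knob at (304,236). I'll zoom in on both.

```bash
python3 - <<'E'
import cv2,numpy as np
z=np.load("cam0.npz")
a=z["imgs"][140:300,210:345];b=z["imgd"][155:290,215:345]
f=lambda i,:cv2.resize(i,(395,500),interpolation=cv2.INTER_CUBIC)
print(a.shape,b.shape)
a=cv2.resize(a,None,fx=3,fy=3,interpolation=cv2.INTER_CUBIC);b=cv2.resize(b,None,fx=3,fy=3,interpolation=cv2.INTER_CUBIC)
b=cv2.copyMakeBorder(b,0,a.shape[0]-b.shape[0],0,0,cv2.BORDER_CONSTANT)
cv2.imwrite("pics/c.png",np.hstack([a,b]))
E
```

```text
(160, 135, 3) (135, 130, 3)
```

View pics/c.png

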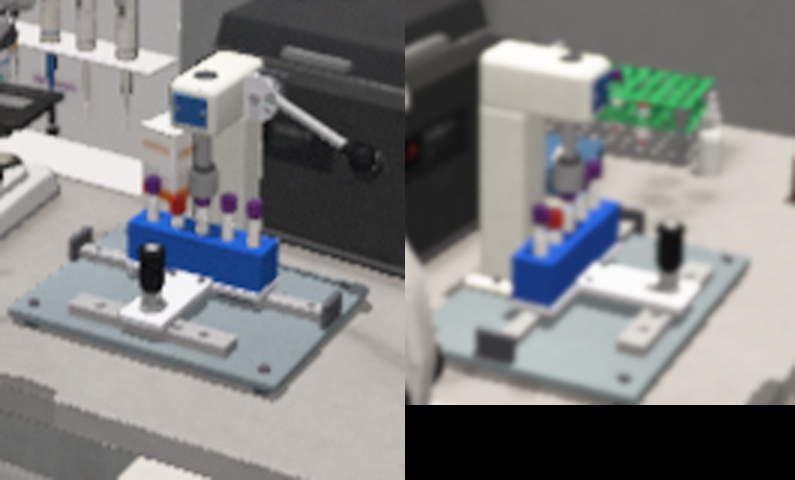

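The zoom shows that the red cap is second from the left, the +y side, so its well is at +28 mm and the nest must go to -0.028. The knob is at crop (152,270) on the left and (671,245) on the right. The ball is at (363,158) and the lever is well below level.

```bash
cat >h.py <<'E'
import cv2,numpy as np
from scipy.spatial.transform import Rotation as Ro
def ray(K,R,t,u,v):
    d=R.T@np.linalg.inv(K)@np.array([u,v,1.]);return -R.T@t,d/np.linalg.norm(d)
def onz(K,R,t,u,v,z):
    c,d=ray(K,R,t,u,v);return c+d*(z-c[2])/d[2]
def tri(rs):
    A=sum(np.eye(3)-np.outer(d,d) for c,d in rs);b=sum((np.eye(3)-np.outer(d,d))@c for c,d in rs)
    return np.linalg.solve(A,b)
E
python3 - <<'E'
from h import *
z=np.load("cam0.npz");S=[z[k+"s"] for k in("mtx","R","t")];D=[z[k+"d"] for k in("mtx","R","t")]
s=lambda x,y:(x/3+210-.33,y/3+140-.33);d=lambda x,y:((x-405)/3+215-.33,y/3+155-.33)
p=lambda n,v:print(n,np.round(v,4))
p("knob s",onz(*S,*s(152,270),.086));p("knob d",onz(*D,*d(670,247),.086))
p("knob tri",tri([ray(*S,*s(152,270)),ray(*D,*d(670,247))]))
for n,m in(("blk L",(130,224)),("blk R",(276,257)),("Rback",(276,240))):p(n,onz(*S,*s(*m),.083))
for n,m in(("blk F near",(546,263)),("far",(619,206)),("nearback",(513,258))):p(n,onz(*D,*d(*m),.083))
for n,m in(("cap1",(153,177)),("cap4",(229,196)),("cap5",(255,201))):p(n,onz(*S,*s(*m),.128))
p("cup tri",tri([ray(*S,*s(203,180)),ray(*D,*d(569,173))]))
for h in(.16,.18,.2,.22):p("ball z%.2f"%h,onz(*S,*s(363,158),h))
k=z["imgs"];
E
```

```text
knob s [ 0.4666 -0.0215  0.086 ]
knob d [ 0.4671 -0.021   0.086 ]
knob tri [ 0.4671 -0.0212  0.0858]
blk L [0.5457 0.0499 0.083 ]
blk R [ 0.5553 -0.1066  0.083 ]
Rback [ 0.5881 -0.0905  0.083 ]
blk F near [0.5532 0.0519 0.083 ]
far [ 0.5454 -0.0863  0.083 ]
nearback [0.5831 0.0563 0.083 ]
cap1 [0.5689 0.0374 0.128 ]
cap4 [ 0.5681 -0.0478  0.128 ]
cap5 [ 0.5709 -0.0745  0.128 ]
cup tri [ 0.5666 -0.0196  0.1384]
ball z0.16 [ 0.6515 -0.15    0.16  ]
ball z0.18 [ 0.608  -0.1673  0.18  ]
ball z0.20 [ 0.5645 -0.1847  0.2   ]
ball z0.22 [ 0.521  -0.2021  0.22  ]
```

Call:
carry_out:
  rows:
    - [0,0,-0.2,0.727,-0.367,-0.3,-1]
    - [0,0,-0.2,0.727,-0.367,-0.3,-1]
    - [0,0,-0.2,0.727,-0.367,-0.3,-1]
    - [0,0,-0.2,0.727,-0.367,-0.3,-1]
    - [0,0,-0.2,0.727,-0.367,-0.3,-1]
  force: 30

```text
t: 0.6
tool_pos: [0.4116, -0.3785, 0.3179]
tool_rot: [-2.701, -1.604, 0.0]
contact_force: [0.7, 0.1, -0.6]
opening: 0.0856
grip_force: 0.0
```

```bash
cat >>h.py <<'E'
def to(o,pos,yaw):
    "row numbers to reach pos, tool down, tool y along (cos yaw,sin yaw)"
    R=Ro.from_rotvec(o["tool_rot"]);T=Ro.from_matrix(np.array([[-np.sin(yaw),np.cos(yaw),0],[np.cos(yaw),np.sin(yaw),0],[0,0,-1.]]).T) if 0 else None
    y=np.array([np.cos(yaw),np.sin(yaw),0]);zz=np.array([0,0,-1.]);x=np.cross(y,zz)
    T=Ro.from_matrix(np.c_[x,y,zz])
    return np.round(np.r_[(R.inv()*T).as_rotvec()/np.pi,R.inv().apply(np.array(pos)-o["tool_pos"])/.3],4)
E
python3 - <<'E'
from h import *
from station import *
o=get_obs();print(o["t"],o["q"],o["tool_pos"],o["tool_rot"]);print(to(o,[.56,-.19,.31],.017))
E
```

```text
0.6 [-8.76664499e-01 -1.40648323e-01  1.65773740e+00  8.74367930e-05
  1.62513662e+00 -3.77716531e-01] [ 0.41158538 -0.37848526  0.31786779] [-2.70057908e+00 -1.60389001e+00  2.12267336e-05]
[-1.000e-04 -1.000e-04 -1.642e-01  7.884e-01  1.338e-01  2.640e-02]
```

Call:
carry_out:
  rows:
    - [0,0,-0.164,0.788,0.134,0.026,-0.2]
    - [0,0,-0.164,0.788,0.134,0.026,-0.2]
    - [0,0,-0.164,0.788,0.134,0.026,-0.2]
    - [0,0,-0.164,0.788,0.134,0.026,-0.2]
    - [0,0,-0.164,0.788,0.134,0.026,-0.2]

```text
t: 1.1
tool_pos: [0.5609, -0.1898, 0.3093]
tool_rot: [-2.203, -2.239, -0.0]
contact_force: [0.3, -0.7, 0.4]
opening: 0.051
grip_force: 0.0
```

```bash
sed -i '/    R=Ro.from_rotvec/s/;T=.*//' h.py; python3 - <<'E'
from h import *
from station import *
o=get_obs();print(o["t"],o["tool_pos"],o["tool_rot"],o["opening"])
w=get_image("wrist");s=get_image("scene")
np.savez("cam1.npz",**{k+n:v[k] for n,v in(("w",w),("s",s)) for k in("img","mtx","R","t")})
print(-w["R"].T@w["t"],w["R"][2])
cv2.imwrite("pics/d.png",w["img"])
E
```

```text
1.1 [ 0.56090569 -0.18977836  0.30925056] [-2.20296229e+00 -2.23858196e+00 -1.42091241e-04] 0.05100193986241836
[ 0.56080303 -0.12506399  0.45160851] [ 0.00490489 -0.26077734 -0.96538651]
```

View pics/d.png

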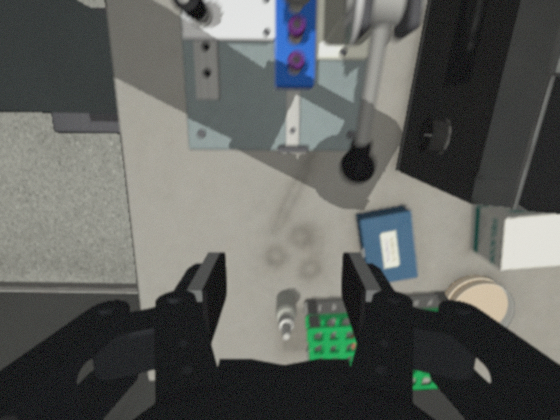

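The wrist view has +x to the right and +y up. The ball is at (358,163), its rod running up to about (378,20). The block's end is at (276–316,88), with purple caps at (296,62) and (297,25).

```bash
python3 - <<'E'
from h import *
z=np.load("cam0.npz");y=np.load("cam1.npz")
S=[z[k+"s"] for k in("mtx","R","t")];W=[y[k+"w"] for k in("mtx","R","t")]
g=cv2.cvtColor(y["imgw"],cv2.COLOR_BGR2GRAY)
roi=(g[140:190,335:385]<38).astype(np.uint8)
c,_=cv2.findContours(roi,cv2.RETR_EXTERNAL,cv2.CHAIN_APPROX_NONE)
c=max(c,key=cv2.contourArea);(u,v),r=cv2.minEnclosingCircle(c);bw=(u+335,v+140);print("ball w",bw,r,W[0][0,0])
g=cv2.cvtColor(z["imgs"],cv2.COLOR_BGR2GRAY)
b=tri([ray(*W,*bw),ray(*S,330.7,192.3)]);print("ball",b)
for (C,d),n in((ray(*W,*bw),"w"),(ray(*S,330.7,192.3),"s")):print(n,np.linalg.norm(np.cross(b-C,d)))
print("dist est",W[0][0,0]*.0145/r, np.linalg.norm(b-ray(*W,*bw)[0]))
for m in((276,88),(316,86)):print("blk",onz(*W,*m,.083))
im=y["imgw"].astype(int);m=(im[...,0]>im[...,2]+60)&(np.arange(560)<330)[None]
rows=np.arange(10,80,10);e=[(np.where(m[r])[0].min(),np.where(m[r])[0].max(),r) for r in rows]
P=np.array([onz(*W,a,r,.083)[:2] for a,b_,r in e]);Q=np.array([onz(*W,b_,r,.083)[:2] for a,b_,r in e]);print(np.round(np.c_[P,Q],4))
for m,zz in(((189,150),.02),((355,150),.02),((190,60),.02)):print("plate",onz(*W,*m,zz))
E
```

```text
ball w (359.48394775390625, 161.7728729248047) 19.284406661987305 341.10868552174327
ball [ 0.6241568  -0.1597455   0.17222027]
w 0.0011518606844820715
s 0.0011518606844821728
dist est 0.25648058697158654 0.2885728577750777
blk [ 0.55286907 -0.09576101  0.083     ]
blk [ 0.59361607 -0.09318131  0.083     ]
[[ 0.5512 -0.0246  0.5889 -0.024 ]
 [ 0.5513 -0.0333  0.5892 -0.0327]
 [ 0.5523 -0.0421  0.5895 -0.0415]
 [ 0.5504 -0.0511  0.5909 -0.0504]
 [ 0.5505 -0.0601  0.5903 -0.0595]
 [ 0.5526 -0.0693  0.5906 -0.0687]
 [ 0.5527 -0.0786  0.591  -0.078 ]]
plate [ 0.44344336 -0.16575482  0.02      ]
plate [ 0.65110504 -0.1624495   0.02      ]
plate [ 0.4504846  -0.06139286  0.02      ]
```

```bash
python3 - <<'E'
from h import *
z=np.load("cam0.npz");y=np.load("cam1.npz")
S=[z[k+"s"] for k in("mtx","R","t")];W=[y[k+"w"] for k in("mtx","R","t")]
print("s bottom corner",onz(*S,346,222,0),onz(*S,384,200,0))
for h in(0,.1,.2):print(h,onz(*W,400,165,h),onz(*W,475,203,h),onz(*W,420,50,h))
for h in(.2,.25):print("s top corner",h,onz(*S,346,180,h))
cv2.imwrite("pics/e.png",cv2.resize(y["imgs"][130:250,240:400],None,fx=4,fy=4,interpolation=cv2.INTER_CUBIC))
E
```

```text
s bottom corner [ 0.79960816 -0.15148766  0.        ] [ 1.03530946 -0.2031116   0.        ]
0 [ 0.71628236 -0.18285998  0.        ] [ 0.82407377 -0.23301246  0.        ] [ 0.72593045 -0.04265169  0.        ]
0.1 [ 0.68185446 -0.17006217  0.1       ] [ 0.76577754 -0.20910935  0.1       ] [ 0.68936617 -0.06090031  0.1       ]
0.2 [ 0.64742656 -0.15726436  0.2       ] [ 0.70748131 -0.18520625  0.2       ] [ 0.65280188 -0.07914892  0.2       ]
s top corner 0.2 [ 0.67032987 -0.18697365  0.2       ]
s top corner 0.25 [ 0.55213581 -0.23021835  0.25      ]
```

View pics/e.png

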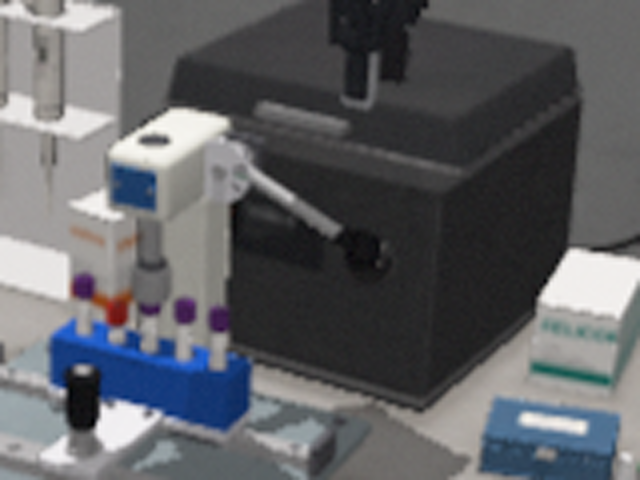

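The frame shows the lever still low. The ball, at crop (358,248), is well clear of the black box behind it. I'll go above the ball and then down.

Call:
carry_out:
  rows:
    - [0,0,0,0.096,0.212,0.1,-0.2]
    - [0,0,0,0.096,0.212,0.2,-0.2]
    - [0,0,0,0.096,0.212,0.2,-0.2]
    - [0,0,0,0.096,0.212,0.2,-0.2]

```text
t: 1.6
tool_pos: [0.6221, -0.1628, 0.248]
tool_rot: [-2.204, -2.234, 0.003]
contact_force: [-0.1, -1.2, 0.7]
opening: 0.0514
grip_force: 0.0
```

```bash
python3 - <<'E'
from h import *
from station import *
o=get_obs();print(o["t"],o["tool_pos"],o["opening"])
w=get_image("wrist")
np.savez("cam2.npz",**{k+n:v[k] for n,v in(("w",w),) for k in("img","mtx","R","t")})
W=[w[k] for k in("mtx","R","t")]
p=W[1]@np.array([.624,-.160,.172])+W[2];p=W[0]@p/p[2];print("pred",p)
cv2.imwrite("pics/f.png",w["img"])
E
```

```text
1.6 [ 0.62213379 -0.16280137  0.24796907] 0.051365856813579046
pred [285.15865534 214.35570722   1.        ]
```

View pics/f.png

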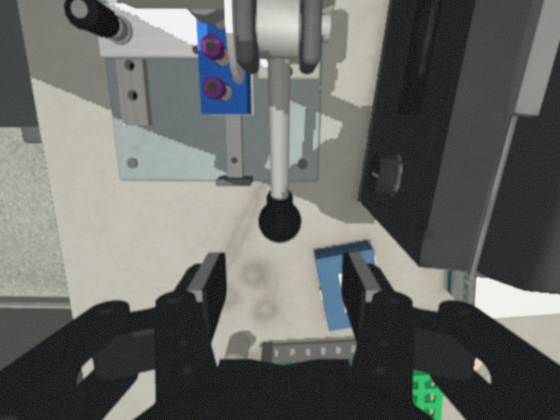

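The ball is at (280,218), 5 px from the prediction, and the rod runs straight up the image. I'll refine the position by triangulation.

```bash
python3 - <<'E'
from h import *
z=np.load("cam0.npz");y=np.load("cam1.npz");x=np.load("cam2.npz")
C=lambda f,n:[f[k+n] for k in("mtx","R","t")]
r=[ray(*C(x,"w"),279.7,218.5),ray(*C(y,"w"),358,163),ray(*C(z,"s"),330.3,192.)]
b=tri(r);print(b,[np.linalg.norm(np.cross(b-c,d)) for c,d in r]);print(tri(r[:2]),tri(r[::2]))
W=C(x,"w");print("dial",onz(*W,372,175,.15),"box",onz(*W,362,200,0))
print("plate",onz(*W,120,180,.02),onz(*W,318,179,.02),"blk",onz(*W,200,113,.083),onz(*W,251,112,.083))
E
```

```text
[ 0.62108639 -0.16073349  0.17512281] [np.float64(0.0013773810508432205), np.float64(0.0015440896222617903), np.float64(0.0004048701814643776)]
[ 0.62016688 -0.15872693  0.18437069] [ 0.62026706 -0.16161022  0.17528773]
dial [ 0.68532515 -0.13633339  0.15      ] box [ 0.71507522 -0.18993377  0.        ]
plate [ 0.4427107 -0.1664077  0.02     ] [ 0.66035618 -0.16225345  0.02      ] blk [ 0.54934554 -0.09493235  0.083     ] [ 0.59359156 -0.09350204  0.083     ]
```

Call:
carry_out:
  rows:
    - [0,0,0,-0.003,-0.01,0.15,-0.2]
    - [0,0,0,-0.003,-0.01,0.305,-0.2]
    - [0,0,0,-0.003,-0.01,0.305,-0.2]
    - [0,0,0,-0.003,-0.01,0.305,1]
    - [0,0,0,-0.003,-0.01,0.305,1]

```text
t: 2.15
tool_pos: [0.6191, -0.1647, 0.1619]
tool_rot: [-2.206, -2.235, 0.004]
contact_force: [-7.5, -0.5, 0.0]
opening: 0.0269
grip_force: 29.6
```

Call:
carry_out:
  rows:
    - [0,0,0,0,0,0,1]
    - [0,0,0,0,0,0,1]
    - [0,0,0,0,0,0,1]

```text
t: 2.45
tool_pos: [0.6192, -0.1646, 0.1619]
tool_rot: [-2.207, -2.236, 0.004]
contact_force: [-8.6, -0.4, 1.1]
opening: 0.0272
grip_force: 29.5
```

Call:
carry_out:
  rows:
    - [0,0,0,-0.008,-0.007,-0.025,1]
    - [0,0,0,-0.014,-0.007,-0.05,1]
    - [0,0,0,-0.019,-0.007,-0.075,1]
    - [0,0,0,-0.023,-0.007,-0.1,1]
    - [0,0,0,-0.025,-0.007,-0.12,1]

```text
t: 2.95
tool_pos: [0.619, -0.1708, 0.196]
tool_rot: [2.205, 2.236, 0.003]
contact_force: [4.1, 0.1, -7.0]
opening: 0.0266
grip_force: 29.9
```

```bash
python3 - <<'E'
from h import *
from station import *
s=get_image("scene");w=get_image("wrist")
np.savez("cam3.npz",**{k+n:v[k] for n,v in(("w",w),("s",s)) for k in("img","mtx","R","t")})
a=cv2.resize(s["img"][145:235,245:355],None,fx=5,fy=5,interpolation=cv2.INTER_CUBIC)
cv2.imwrite("pics/g.png",a)
o=get_obs();print(o["t"],o["tool_pos"],o["contact_force"])
E
```

```text
3.05 [ 0.61900189 -0.17089688  0.1968856 ] [2.12575974 1.40654777 0.80255935]
```

View pics/g.png

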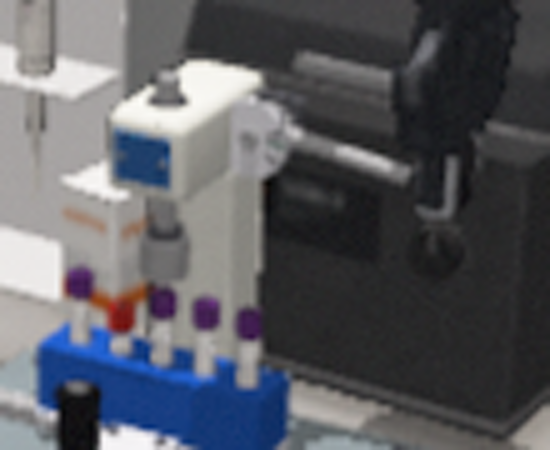

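The ram has risen and the cup is clear of the caps: its mouth is at crop (165,280), with the rod from (290,130) to (405,175). I'll measure the lever angle.

```bash
python3 - <<'E'
from h import *
f=np.load("cam3.npz");z=np.load("cam0.npz")
K,R,t=[f[k+"s"] for k in("mtx","R","t")]
def pr(X): p=K@(R@np.array(X)+t);return p[:2]/p[2]
for a in(.4,.5,.55,.6,.65):
    q=[pr([.619,-.055-l*np.cos(.6-a),.22-l*np.sin(.6-a)]) for l in(0,.03,.085,.115)]
    print(a,[np.round((p-[245,145])*5) for p in q],(q[2]-q[1])[1]/(q[2]-q[1])[0])
print("cup",[(h,np.round((pr([.5667,-.0195,h])-[245,145])*5)) for h in(.13,.135,.14,.145,.15)])
# rod centre line: bright pixels per column
for fn,c0,c1,r0,r1 in((f,306,326,160,185),(z,306,322,160,195)):
    g=cv2.cvtColor(fn["imgs"],cv2.COLOR_BGR2GRAY).astype(float);P=[]
    for c in range(c0,c1):
        col=g[r0:r1,c]; m=col>105
        if m.any(): P.append((c,(np.where(m)[0]*col[m]).sum()/col[m].sum()+r0,m.sum()))
    P=np.array(P);print(np.round(P[:,1:],1).tolist());print(np.polyfit(P[:,0],P[:,1],1))
E
```

```text
0.4 [array([261., 127.]), array([307., 146.]), array([392., 182.]), array([439., 202.])] 0.42657510856723513
0.5 [array([261., 127.]), array([308., 141.]), array([394., 169.]), array([443., 184.])] 0.3171550947943974
0.55 [array([261., 127.]), array([308., 139.]), array([395., 162.]), array([444., 175.])] 0.2637346092261783
0.6 [array([261., 127.]), array([308., 136.]), array([396., 155.]), array([445., 165.])] 0.21079712439579126
0.65 [array([261., 127.]), array([308., 134.]), array([396., 148.]), array([446., 156.])] 0.1580739081294111
cup [(0.13, array([161., 287.])), (0.135, array([161., 279.])), (0.14, array([161., 272.])), (0.145, array([161., 264.])), (0.15, array([162., 256.]))]
[[172.5, 2.0], [173.0, 3.0], [173.5, 2.0], [173.5, 2.0], [174.0, 3.0], [174.5, 2.0], [174.9, 3.0], [174.9, 3.0], [175.0, 3.0], [175.5, 4.0], [175.9, 3.0], [176.3, 4.0], [174.0, 5.0], [173.8, 4.0], [174.6, 5.0], [174.6, 5.0], [172.3, 5.0], [178.0, 3.0], [179.0, 3.0], [179.0, 3.0]]
[  0.208624   109.11643302]
[[175.4, 4.0], [176.0, 5.0], [176.5, 4.0], [177.4, 4.0], [178.0, 5.0], [178.5, 4.0], [179.4, 4.0], [180.0, 5.0], [180.5, 4.0], [181.4, 4.0], [182.0, 5.0], [182.9, 5.0], [180.1, 5.0], [180.8, 6.0], [181.6, 6.0], [181.5, 5.0]]
[ 0.43486921 43.14803696]
```

Call:
carry_out:
  rows:
    - [0,0,0,-0.001,0,-0.02,1]
    - [0,0,0,-0.002,0,-0.038,1]
    - [0,0,0,-0.002,0,-0.038,1]
    - [0,0,0,-0.002,0,-0.038,1]

```text
t: 3.45
tool_pos: [0.6189, -0.1711, 0.2069]
tool_rot: [2.205, 2.236, 0.003]
contact_force: [4.9, 3.1, -1.2]
opening: 0.0269
grip_force: 30.3
```

```bash
cat >rod.py <<'E'
from h import *
from station import *
o=get_obs();print(o["t"],o["tool_pos"],o["contact_force"])
s=get_image("scene");w=get_image("wrist");np.savez("cam4.npz",**{k+n:v[k] for n,v in(("w",w),("s",s)) for k in("img","mtx","R","t")})
for fn in(np.load("cam0.npz"),np.load("cam3.npz"),np.load("cam4.npz")):
    K,R,t=[fn[k+"s"] for k in("mtx","R","t")]
    pr=lambda X:(lambda p:p[:2]/p[2])(K@(R@np.array(X)+t))
    g=cv2.cvtColor(fn["imgs"],cv2.COLOR_BGR2GRAY).astype(float)
    P=[]
    for c in range(306,319):
        col=g[160:195,c]-80;col[col<0]=0
        k=np.argmax(col);i=np.arange(max(k-3,0),k+4);P.append((c,(i*col[i]).sum()/col[i].sum()+160))
    P=np.array(P);sl=np.polyfit(P[:,0],P[:,1],1)[0]
    A=np.arange(0,.95,.01);S=[]
    for a in A:
        q=[pr([.619,-.055-l*np.cos(.6-a),.22-l*np.sin(.6-a)]) for l in(.03,.07)];S.append((q[1]-q[0])[1]/(q[1]-q[0])[0])
    print("slope",sl,"ang",np.interp(-sl,-np.array(S),A),np.round(P[::4,1],1))
E
python3 rod.py
```

```text
3.45 [ 0.61893583 -0.17111841  0.20687892] [ 4.89072866  3.07755699 -1.23661153]
slope 0.6738076373937079 ang 0.1931412346831964 [175.2 177.9 180.6 183.3]
slope 0.30454303851392805 ang 0.5117521247638648 [172.8 174.  175.1 176.4]
slope 0.2068825153919542 ang 0.6037093712281337 [171.8 172.8 173.4 174.4]
```

Call:
carry_out:
  rows:
    - [0,0,0,0,0,0,-0.2]
    - [0,0,0,0,0,0,-0.2]
    - [0,0,0,0,0,0,-0.2]
    - [0,0,0,0,0,-0.15,-0.2]
    - [0,0,0,0,0,-0.3,-0.2]

```text
t: 4.05
tool_pos: [0.6167, -0.1716, 0.2945]
tool_rot: [-2.203, -2.233, 0.004]
contact_force: [1.3, -0.3, 1.0]
opening: 0.0509
grip_force: 0.0
```

```bash
python3 rod.py|sed -n '1p;4p'; python3 - <<'E'
from h import *
y=np.load("cam4.npz")
a=cv2.resize(y["imgs"][145:215,265:345],None,fx=5,fy=5,interpolation=cv2.INTER_CUBIC)
b=cv2.resize(y["imgw"][0:230,180:380],(348,400))[:350]
b=cv2.resize(y["imgw"][0:230,180:380],None,fx=1.52,fy=1.52)[:350]
cv2.imwrite("pics/h.png",np.hstack([a,cv2.copyMakeBorder(b,0,350-b.shape[0],0,0,cv2.BORDER_CONSTANT)]))
E
```

```text
4.05 [ 0.61667664 -0.17157125  0.29448153] [ 1.28769429 -0.28930803  1.04417308]
slope 0.2073910742840211 ang 0.6032274754065601 [171.8 172.9 173.4 174.4]
```

View pics/h.png

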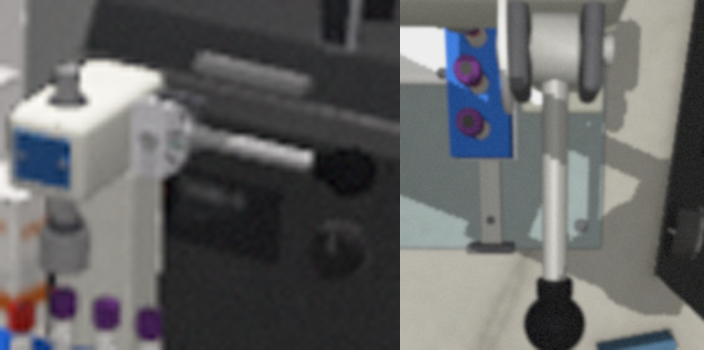

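The scene crop shows the rod level, with the ball at (345,171) and the ram cup clear of the caps. In the wrist crop the ball is at (554,322). On to the knob.

Call:
carry_out:
  rows:
    - [0,0,0,0.05,-0.1,-0.1,-0.2]
    - [0,0,0,0.2,-0.4,-0.1,-0.2]
    - [0,0,0,0.4,-0.492,-0.1,-0.2]
    - [0,0,0,0.512,-0.492,-0.05,-0.2]
    - [0,0,0,0.512,-0.492,0.05,-0.2]

```text
t: 4.65
tool_pos: [0.47, -0.0215, 0.2874]
tool_rot: [2.201, 2.23, 0.008]
contact_force: [1.6, 0.3, 0.6]
opening: 0.0513
grip_force: 0.0
```

```bash
python3 - <<'E'
from h import *
from station import *
y=np.load("cam4.npz");C=lambda n:[y[k+n] for k in("mtx","R","t")]
print("ball",tri([ray(*C("s"),333.6,178.8),ray(*C("w"),281,211.5)]))
o=get_obs();print(o["t"],o["tool_pos"],o["opening"])
w=get_image("wrist");W=[w[k] for k in("mtx","R","t")]
for p in([.467,-.021,.108],[.467,-.021,.064]):
    q=W[0]@(W[1]@np.array(p)+W[2]);print("pred",q[:2]/q[2])
cv2.imwrite("pics/i.png",w["img"]);np.savez("cam5.npz",**{k+"w":w[k] for k in("img","mtx","R","t")})
E
```

```text
ball [ 0.61971657 -0.17052759  0.21803571]
4.65 [ 0.47003942 -0.02149586  0.28735276] 0.051290464937188605
pred [277.38514926 186.67952412]
pred [277.67684744 178.66669874]
```

View pics/i.png

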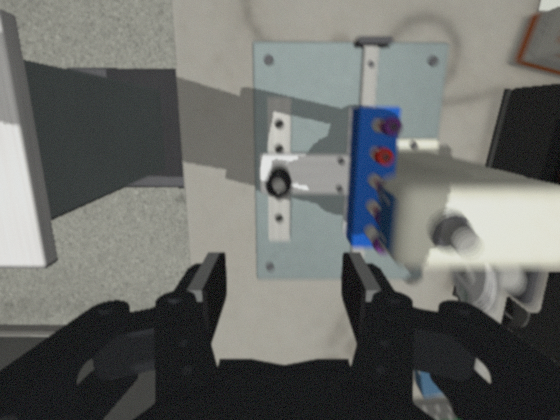

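The knob is at (278,182), matching the prediction. The red cap at (383,156) is second from the +y end. Descending.

Call:
carry_out:
  rows:
    - [0,0,0,0,-0.01,0.167,-0.2]
    - [0,0,0,0,-0.01,0.333,-0.2]
    - [0,0,0,0,-0.01,0.5,-0.2]
    - [0,0,0,0,-0.01,0.667,-0.2]
    - [0,0,0,0,-0.01,0.72,-0.2]
  force: 60

```text
t: 5.2
tool_pos: [0.4618, -0.0218, 0.0608]
tool_rot: [-2.2, -2.23, 0.01]
contact_force: [-0.2, 0.1, -0.2]
opening: 0.0512
grip_force: 0.0
```

Call:
carry_out:
  rows:
    - [0,0,0,0,0,0,-0.2]
    - [0,0,0,0,0,0,-0.2]

```text
t: 5.4
tool_pos: [0.467, -0.0227, 0.0678]
tool_rot: [2.206, 2.236, -0.0]
contact_force: [0.5, -0.0, 1.0]
opening: 0.0514
grip_force: 0.0
```

Settled on target; closing on the knob.

Call:
carry_out:
  rows:
    - [0,0,0,0,0,0,1]
    - [0,0,0,0,0,0,1]
    - [0,0,0,0,0,0,1]
    - [0,0,0,0,0,0,1]
    - [0,0,0,0,0,0,1]

```text
t: 5.9
tool_pos: [0.4681, -0.0229, 0.0697]
tool_rot: [2.204, 2.234, 0.002]
contact_force: [-3.4, -0.0, 5.6]
opening: 0.0242
grip_force: 58.3
```

Call:
carry_out:
  rows:
    - [0,0,0,0,0,-0.02,1]
    - [0,0,0,0,0,-0.04,1]
    - [0,0,0,0,0,-0.052,1]
    - [0,0,0,0,0,-0.052,1]
    - [0,0,0,0,0,-0.052,1]

```text
t: 6.4
tool_pos: [0.4675, -0.0228, 0.0828]
tool_rot: [2.204, 2.234, 0.003]
contact_force: [6.2, -1.8, -9.3]
opening: 0.0243
grip_force: 59.3
```

Call:
carry_out:
  rows:
    - [0,0,0,0,0,-0.008,1]
    - [0,0,0,-0.03,0,-0.008,1]
    - [0,0,0,-0.06,0,-0.008,1]
    - [0,0,0,-0.0933,0,-0.008,1]
    - [0,0,0,-0.0933,0,-0.008,1]

```text
t: 6.9
tool_pos: [0.4677, -0.0511, 0.0848]
tool_rot: [2.206, 2.234, 0.003]
contact_force: [6.4, -1.2, -10.0]
opening: 0.0242
grip_force: 59.3
```

Call:
carry_out:
  rows:
    - [0,0,0,0,0,0,1]
    - [0,0,0,0,0,0,1]
    - [0,0,0,0,0,0,1]

```text
t: 7.2
tool_pos: [0.4677, -0.0507, 0.0848]
tool_rot: [2.205, 2.234, 0.002]
contact_force: [7.1, -2.3, -9.5]
opening: 0.0246
grip_force: 59.3
```

Call:
carry_out:
  rows:
    - [0,0,0,0,0,0.015,1]
    - [0,0,0,0,0,0.03,1]
    - [0,0,0,0,0,0.045,1]
    - [0,0,0,0,0,0.055,1]
    - [0,0,0,0,0,0.055,1]

```text
t: 7.7
tool_pos: [0.468, -0.0508, 0.0698]
tool_rot: [2.205, 2.235, 0.002]
contact_force: [1.7, -0.9, -0.9]
opening: 0.0242
grip_force: 59.8
```

Call:
carry_out:
  rows:
    - [0,0,0,0,0,0.006,1]
    - [0,0,0,0,0,0.006,1]
    - [0,0,0,0,0,0.006,1]

```text
t: 8.0
tool_pos: [0.4683, -0.0508, 0.0696]
tool_rot: [2.205, 2.235, 0.001]
contact_force: [-2.6, -1.2, 9.7]
opening: 0.0244
grip_force: 60.2
```

```bash
python3 rod.py|sed -n '1p;4p'; python3 - <<'E'
from h import *
from station import *
d=get_image("side")["img"][155:290,215:345];s=np.load("cam4.npz")["imgs"][140:275,210:345]
f=lambda i:cv2.resize(i,None,fx=3,fy=3,interpolation=cv2.INTER_CUBIC)
cv2.imwrite("pics/j.png",np.hstack([f(s),f(d)]))
E
```

```text
8.0 [ 0.46826446 -0.05084223  0.06963405] [-2.58812937 -1.17206018  9.70193756]
slope 0.24054593371650404 ang 0.5718619409565099 [171.4 172.4 173.4 174.4]
```

View pics/j.png

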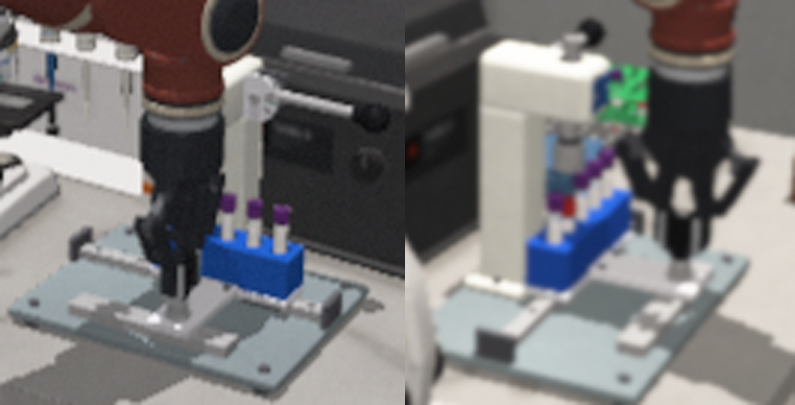

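The last view shows the red cap at (568,205) directly under the cup at (569,150), the lever level and the knob still gripped. The pin is home: TCP height is back at 69.6 mm and the push is against the stop.

```bash
python3 -c "
from station import *
print(finish_job())"
```

```text
the job is handed in; nothing more can be done
None
```

The job is handed in, though no verdict came back: the lever is level (about 0.60 rad), the red-capped tube is under the ram cup with the nest at -28 mm, and the pin is home with the knob still gripped.

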